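# Change the fuel rig over to hand metering

## Robot

A 6-joint arm with a two-finger parallel gripper is mounted at the origin on the work surface. World frame = base frame: x ahead of the robot, y to its left, z up, the work surface at z = 0. Lengths are in mm, angles in rad, forces in N, time in s.
With the tool pointing down it reaches from about 300 to 775 mm from the base axis. Payload 14.6 kg.
Tool frame: the origin (TCP) lies on the centre line of the jaws, within the pads' length; the fingertips stand 19 mm ahead of it and the grasp point (between the pads) is the TCP (bot.tip_reach is the distance from the TCP to the fingertips, in mm); y points along the fingers, x is the direction in which the jaws open and shut, and the axes are right-handed (so a half turn about y gives the same grasp; the last joint's range is limited). The gripper opens to 85 mm and grips with 20 to 120 N. Pads are 22 mm wide; open, the fingers measure 114 mm over their backs; the gripper's body (76 mm by 85 mm) begins 54 mm behind the grasp point. The pads swing forward as they close: fully open they stand 13 mm farther back than shut.
Start: joints at [-1.209, 0.3, 1.521, -0, 1.321, -0.067], TCP at [228.671, -500.199, 250.281] pointing down, gripper open.
Joint ranges: [-3.03, 3.03], [-0.79, 2.21], [0.23, 2.52], [-1.04, 4.18], [0, 3.07], [-2.55, 2.55]. Speed limits (rad/s): [2.22, 2.22, 2.57, 3.14, 3.14, 3.14].

## Interface

Orientations are given as a unit quaternion [w, x, y, z].
In Python, from rig import bot gives the robot as it stands. Calls block until the motion is done:
- bot.move_to(position, orientation): joint-space move of the TCP to a pose.
- bot.servo_line(position, attitude=None, speed=150, until_force=None): straight line of the TCP; attitude=None keeps the orientation; speed is the mean speed in mm/s. With until_force (N) it stops when the force on the tool has changed by that much, and returns True; else False.
- bot.move_joints(angles): joint-space move.
- bot.move_gripper(opening, grip_force=None): finger opening in mm; grip_force is the grip in N (None keeps the last); returns when the fingers have stopped.
- bot.dwell(seconds).
- bot.ik(position, orientation): joint angles nearest the present ones, or None.
- bot.read_state(): the state.
- bot.read_camera(name): name is "scene" or "side" or "wrist"; returns a dict with "image" (400x640x3 uint8, blue, green, red), "depth" (400x640 float32, mm along the optical axis (not along the pixel's ray), 0 where there is no reading), "fovy" (degrees; the focal length in pixels is half the picture's height over the tangent of half this angle, whatever the lens; pixels are square), "cx", "cy" (the principal point, pixels), "k1" (the pictures are not rectified: a ray, as slopes to the right and down, at radius r is drawn at 1 + k1 r^2 times it, then the intrinsics apply), "eye" and "attitude" of the camera in the world; the wrist camera has in their place "mount" (4x4, takes a point from camera to tool coordinates, whose origin is the TCP and whose axes are the tool frame's). Camera axes: x right, y down, z forward; pixel columns grow to the right and rows downward; lengths in mm; the calibration is good to about 2 mm. A picture is of the moment at which its call begins: read the wrist's pose just before it.
A pose or a line that the arm cannot do raises bot.MotionError and nothing moves.
- bot.finish_job(): hands the job in, once; it reports no verdict.
The state is a dict: "clock": time; "joint_positions": joint angles; "qvel": joint speeds; "effort": joint torques, N m; "ee_pos": TCP position; "tool_rot": TCP orientation; "ft_force": force on the tool from outside, world axes, zero at the start; "moment": the same for the moment, N m; "grip_width": finger opening in mm.
Only numpy, scipy, OpenCV 4.12 (cv2) and the standard library are available. Lean on these libraries where they do the work, as an engineer would, in place of code of your own. Each camera call takes 0.05 s, during which the arm holds its last target. There are 200 camera calls.

## Task

Change the carburettor's fuel rig over from the solenoid to hand metering: slide the wound copper coil up off its upright tube and set it down in the steel tray, letting go of it. Then take the handwheel's black crank handle, turn the valve clockwise until it is closed against its stop, and back it off exactly two full turns; finish while still gripping the crank handle there. Leave everything else on the bench where it is.

Things in the scene. Friction and masses are not known exactly. Their poses are not given: they have to be found in the camera images.
- rig: fuel rig bolted to the bench: grey base plate 110 x 250 x 12 mm with a bright aluminium block 50 x 225 mm on it, top at 50 mm; a red-levered brass inlet on its +y end. Origin: centre of the underside. Its place and yaw vary. In its frame (z up) the armature tube stands at (0, +75) mm and the valve's axis at (0, -75) mm
- coil: the wound solenoid coil: copper winding between two black flanges, outside diameter 44 mm, 36 mm high, bore 18 mm, about 0.13 kg; origin at the centre of its underside, z up its bore. At the start it sits over the rig's upright steel armature tube (diameter 14 mm), its underside 50 mm above the bench; the tube's top is 94 mm above the bench, 8 mm above the coil, so it has to rise 44 mm straight up to come clear
- tray: shallow bare-steel drip tray, fixed to the bench, 220 (its x) x 170 (its y) x 40 mm high, walls and floor 3 mm; origin at the centre of its underside. Its place and yaw vary, and it changes sides with the rig
- wheel_hub (a point): top centre of the red handwheel's hub, on the valve's vertical axis, 71 mm above the bench. The wheel's rim is 96 mm across and its upper side 70 mm above the bench
- wheel (a joint): how far the valve is open, rad: 0 = closed hard against its stop; grows as the wheel turns anticlockwise seen from above; one turn is 6.283, two turns 12.566; it runs to another stop at three turns. It starts between 0.3 and 0.9 turns open, stays where it is left, and takes about 0.1 N m to turn (2.5 N at the handle)
- crank_mid (a point): middle of the upright black crank handle on the wheel's rim, 42 mm from the valve's axis, 97 mm above the bench. The handle is a cylinder 18 mm in diameter from 73 to 117 mm above the bench; it spins freely on its own pin, so a gripper holding it can carry it round the axis without turning itself
- wrench: bystander: steel wrench, 150 mm long, lying between the rig and the tray
- screwdriver: bystander: yellow-handled screwdriver, 180 mm, lying on the right (-y) side
- spray: bystander: blue spray can, 52 mm across, 120 mm tall, at the back
- jar: bystander: amber jar, 56 mm across, 60 mm tall, at the back
- floatbowl: bystander: aluminium float bowl, 66 mm over its ears, 28 mm high, at the back
- carton: bystander: cardboard carton 100 x 140 x 60 mm, at the back
- fitting: bystander: small brass fitting, 22 mm across, 26 mm high, standing on the tray's floor at about (+70, +45) mm in the tray's frame; origin at the centre of its underside
- crank: the black crank handle as a body; origin on its pin at the wheel's face, 72 mm above the bench, z up

How it is judged (in metres and radians):
On the way, in this order (a step that is already met when the one before it is completed fails the run):
1. the coil lies in the tray, at rest and let go (x of coil in the frame of tray between -0.11 and 0.11 m and y of coil in the frame of tray between -0.085 and 0.085 m and height (world z) of coil below 0.03 m and contact force between the fingers and coil below 0.1 N and linear speed of coil below 0.03 m/s and contact force between coil and tray above 0.3 N), for 0.2 s.
2. the valve is closed against its stop (within 0.1 rad) (value of joint wheel below 0.1 rad), for 0.2 s.
At the end, for the whole second after the job is handed in: The coil rests in the tray (origin inside its outline, under 30 mm high), untouched; the valve is still, two turns from its closed stop within 0.26 rad (15 degrees); the fingers grip the crank handle (over 2 N, grasp point within 40 mm of its middle, 15 mm sideways) (x of coil in the frame of tray between -0.11 and 0.11 m and y of coil in the frame of tray between -0.085 and 0.085 m and height (world z) of coil below 0.03 m and contact force between the arm and coil below 0.1 N and linear speed of coil below 0.03 m/s and value of joint wheel between 12.306 and 12.826 rad and velocity of joint wheel between -0.1 and 0.1 rad/s and contact force between the fingers and crank above 2 N and distance between the grasp point and crank_mid below 0.04 m and horizontal distance between the grasp point and crank_mid below 0.015 m); the arm keeps its last pose, push and grip.
It fails at once if a bystander (wrench, screwdriver, spray can, jar, float bowl, carton or fitting) is moved more than 30 mm (distance of any of wrench, screwdriver, spray, jar, floatbowl, carton, fitting from where it was at the start of the episode above 0.03 m).
It also fails if it takes over 72 s, if anything falls off the work surface, if the arm or the gripper's body presses on something with over 40 N, if the wrist force passes 120 N, or if a joint passes its speed limit or range.

## Working session

There is one attempt and no reset: what is moved stays moved. The work goes in short steps, each a Python script; the robot and the scene stay as the last script left them, time stands still between calls to the robot, and variables do not carry over. Pictures are saved under pics/ and viewed, about 8 in all and at most 12, crops included, and the job is handed in when it is done.

```bash
mkdir -p pics; cat > h.py <<'E'
import numpy as np, cv2
from scipy.spatial.transform import Rotation as R
from rig import bot
def rot(q): return R.from_quat([q[1],q[2],q[3],q[0]])
def quat(r): x,y,z,w=r.as_quat(); return [w,x,y,z]
def snap(name,fn=None):
    s=bot.read_state(); c=bot.read_camera(name)
    if fn: cv2.imwrite('pics/'+fn,c['image'])
    if 'mount' in c:
        T=np.eye(4);T[:3,:3]=rot(s['tool_rot']).as_matrix();T[:3,3]=s['ee_pos'];c['T']=T@np.array(c['mount'])
    else:
        T=np.eye(4);T[:3,:3]=rot(c['attitude']).as_matrix();T[:3,3]=c['eye'];c['T']=T
    return c
def rays(c,uv):
    f=200/np.tan(np.radians(c['fovy'])/2);K=np.array([[f,0,c['cx']],[0,f,c['cy']],[0,0,1.]])
    p=cv2.undistortPoints(np.array(uv,float).reshape(-1,1,2),K,np.array([c['k1'],0,0,0.])).reshape(-1,2)
    return np.c_[p,np.ones(len(p))]
def at_z(c,uv,z):
    d=rays(c,uv)@c['T'][:3,:3].T; e=c['T'][:3,3]
    return e+d*((z-e[2])/d[:,2])[:,None]
def cloud(c):
    v,u=np.mgrid[:400,:640]; P=rays(c,np.c_[u.ravel(),v.ravel()])*c['depth'].reshape(-1,1)
    return (P@c['T'][:3,:3].T+c['T'][:3,3]).reshape(400,640,3)
def down(yaw): # tool z (approach) ... set after checking start pose
    return quat(R.from_euler('z',yaw)*BASE)
E
python3 - <<'E'
from h import *
s=bot.read_state(); print(s)
print(rot(s['tool_rot']).as_matrix().round(3))
for n in ['scene','side']:
    c=snap(n,n+'0.png'); print(n,c['T'].round(2),c['fovy'],c['k1'],c['cx'],c['cy'])
    np.save(n+'.npy',cloud(c))
E
```

```text
{'clock': 0.0, 'joint_positions': array([-1.20860213e+00,  3.00495076e-01,  1.52156457e+00,  3.10760495e-05,
        1.32074167e+00, -6.66147778e-02]), 'qvel': array([-0.00065695,  0.00054809,  0.00071594,  0.00145904, -0.00136421,
        0.00089501]), 'effort': array([ 4.01860389e-04, -5.43504417e+01, -3.61787081e+01,  6.40669487e-05,
        4.04471008e-03,  1.72845921e-05]), 'ee_pos': array([ 228.60372219, -500.00570119,  249.71514612]), 'tool_rot': array([ 0.59519578, -0.59466992,  0.3825081 , -0.38183403]), 'ft_force': array([-0.5816902 ,  0.21474379, -0.05215777]), 'moment': array([ 0.02613617, -0.00194969,  0.01537995]), 'grip_width': 85.26504292666577}
[[ 0.416 -0.     0.909]
 [-0.909  0.001  0.416]
 [-0.001 -1.     0.   ]]
scene [[ 5.70000e-01  6.00000e-01 -5.60000e-01  1.14585e+03]
 [ 8.20000e-01 -4.20000e-01  3.80000e-01 -4.16140e+02]
 [-0.00000e+00 -6.80000e-01 -7.40000e-01  7.24920e+02]
 [ 0.00000e+00  0.00000e+00  0.00000e+00  1.00000e+00]] 53.20419462898405 -0.047927523592509964 324.3065873567501 206.65373697930823
side [[ 9.2000e-01 -2.9000e-01  2.5000e-01  3.8210e+02]
 [-3.8000e-01 -7.0000e-01  6.0000e-01 -7.2987e+02]
 [-0.0000e+00 -6.5000e-01 -7.6000e-01  9.4006e+02]
 [ 0.0000e+00  0.0000e+00  0.0000e+00  1.0000e+00]] 42.989882850410915 -0.004269962315901095 332.16462695674124 198.18012397986942
```

View pics/scene0.png

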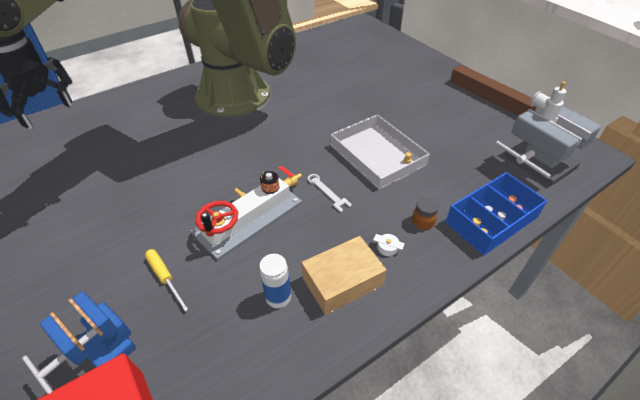

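View pics/side0.png

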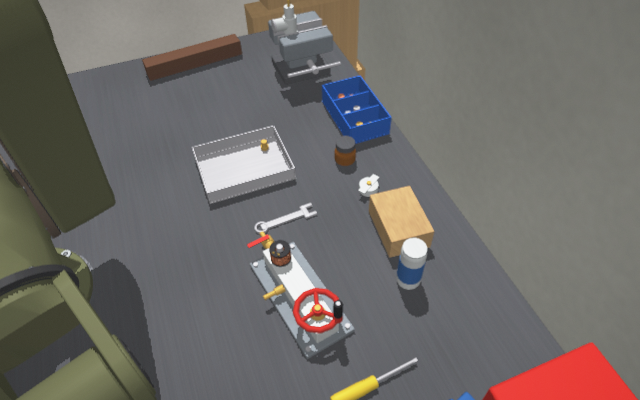

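The scene view shows the coil at about (270,178), the wheel at (217,215) with the crank at (207,220), and the tray at (380,150). In the side view the coil is at (281,248), the hub at (318,311), the crank at (338,308) and the tray at (243,163). I'll enlarge these areas next.

```bash
python3 - <<'E'
import cv2,numpy as np
a=cv2.imread('pics/side0.png')[220:370,240:370]; b=cv2.imread('pics/scene0.png')[160:260,180:310]
a=cv2.resize(a,None,fx=4,fy=4,interpolation=cv2.INTER_CUBIC);
cv2.imwrite('pics/a.png',a)
E
python3 - <<'E'
from h import *
P=np.load('side.npy')
c=snap('side')
for n,uv,z in [('tube',(280,247),94),('hub',(318,311),71),('crank',(338,303),117)]: print(n,at_z(c,[uv],z).round(1),P[uv[1],uv[0]].round(1))
# tray walls top z~40
for n in ['side','scene']:
  P=np.load(n+'.npy'); m=(P[...,2]>25)&(P[...,2]<48)&(P[...,1]>60)&(P[...,1]<420)&(P[...,0]>250)&(P[...,0]<750)
  k,l,st,ce=cv2.connectedComponentsWithStats(m.astype(np.uint8)); print(n,[ (s[:5].tolist()) for s in st if s[4]>30])
print('tray rim corners side', at_z(c,[(193,154),(278,128),(295,176),(211,201)],40).round(1))
print('floor mid', at_z(c,[(243,165)],3).round(1),'fitting',at_z(c,[(264,150)],3).round(1))
E
```

```text
tube [[ 508.8 -140.4   94. ]] [ 509.  -139.8   93. ]
hub [[ 531.7 -291.8   71. ]] [ 532.  -290.9   69.1]
crank [[ 563.1 -313.9  117. ]] [ 563.2 -313.8  116.7]
side [[0, 0, 640, 400, 254969], [192, 126, 104, 72, 969], [335, 147, 6, 12, 42]]
scene [[0, 0, 640, 400, 254925], [331, 114, 98, 69, 1047]]
tray rim corners side [[405.1 251.9  40. ]
 [634.2 262.7  40. ]
 [617.3  81.9  40. ]
 [410.2  81.8  40. ]]
floor mid [[516.3 203.    3. ]] fitting [[582.9 235.2   3. ]]
```

View pics/a.png

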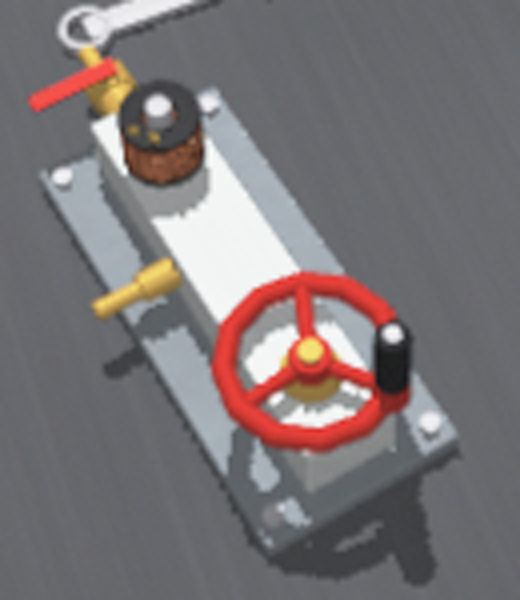

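The crop shows the tube top at side-image pixel (279.5,246), the hub at (317.6,309.5) and the crank top at (338,303). The distances agree with the given geometry to about 3 mm. Next I'll move over the rig and take a wrist look.

```bash
cat >> h.py <<'E'
def down(yaw):
    x=np.array([np.cos(yaw),np.sin(yaw),0]);y=np.array([0,0,-1.])
    return quat(R.from_matrix(np.c_[x,y,np.cross(x,y)]))
E
python3 - <<'E'
from h import *
bot.move_to([515,-190,300],down(np.radians(8.6)))
c=snap('wrist','w1.png'); np.save('w1.npy',cloud(c)); np.save('w1T.npy',c['T'])
print(c['T'].round(2),bot.read_state()['clock'],bot.read_state()['joint_positions'].round(2))
for n,p in [('tube',(509,-140.5,94)),('hub',(530,-290,71)),('crank',(563,-314,117))]:
    q=np.linalg.inv(c['T'])@np.r_[p,1]; f=200/np.tan(np.radians(c['fovy'])/2); print(n,q[:2]/q[2]*f+[c['cx'],c['cy']])
E
```

```text
[[ 9.9000e-01  1.4000e-01  4.0000e-02  5.0313e+02]
 [ 1.5000e-01 -9.5000e-01 -2.9000e-01 -1.1705e+02]
 [-0.0000e+00  2.9000e-01 -9.6000e-01  4.2381e+02]
 [ 0.0000e+00  0.0000e+00  0.0000e+00  1.0000e+00]] 1.7667 [-0.42  0.26  1.45 -0.    1.43 -0.57]
tube [325.1872325  121.27919258]
hub [323.49843577 260.58885595]
crank [352.81434946 307.54839317]
```

View pics/w1.png

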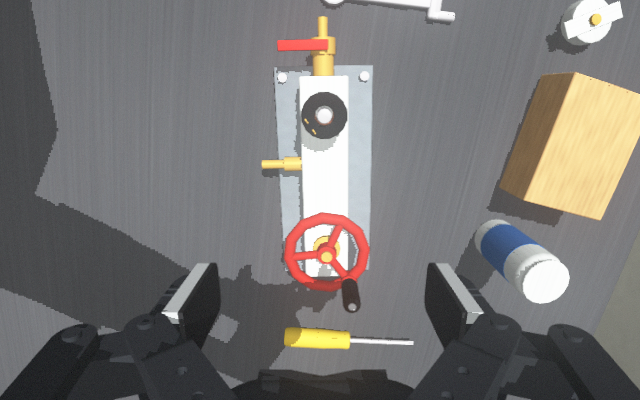

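The wrist view shows the tube top at (324.5,115.5), the hub nut at (326.5,256), the rim ellipse centred at (326,251) and the crank top at (352,307). I'll turn those into positions, then grasp and lift the coil.

```bash
python3 - <<'E'
from h import *
c=snap('wrist'); P=np.load('w1.npy')
print(at_z(c,[(324.5,115.5)],94),at_z(c,[(324.5,115)],86),at_z(c,[(326.5,251)],68),at_z(c,[(352,306.5)],117))
# depth: coil top, rim circle fit, crank top
def circ(p):
    A=np.c_[2*p[:,:2],np.ones(len(p))]; s=np.linalg.lstsq(A,(p[:,:2]**2).sum(1),rcond=None)[0]; return s[:2],np.sqrt(s[2]+s[0]**2+s[1]**2)
sel=lambda x,y,r,z0,z1: P[(np.hypot(P[...,0]-x,P[...,1]-y)<r)&(P[...,2]>z0)&(P[...,2]<z1)]
t=sel(509,-140,35,82,90); print('coil',len(t),t.mean(0), (t.min(0)+t.max(0))/2)
img=cv2.imread('pics/w1.png').astype(int); red=(img[...,2]>130)&(img[...,1]<70)&(img[...,0]<70)
m=red&(np.abs(P[...,0]-530)<70)&(np.abs(P[...,1]+290)<70)&(P[...,2]>58)&(P[...,2]<78)
r=P[m]; r=r[np.hypot(r[:,0]-530,r[:,1]+289)>34]
print('rim',len(r),circ(r),r[:,2].mean())
k=sel(563,-314,25,105,125); print('crank',len(k),k.mean(0),(k.min(0)+k.max(0))/2)
E
```

```text
[[ 507.53640892 -135.33384668   94.        ]] [[ 507.5757218  -135.32435999   86.        ]] [[ 531.70391677 -279.67001983   68.        ]] [[ 562.20647946 -313.65655073  117.        ]]
coil 1410 [ 507.52632102 -135.23219721   86.19732794] [ 507.3024902  -135.56976377   85.97463999]
rim 108 (array([ 531.37343095, -301.23533396]), np.float64(25.60086483621086)) 70.02505588229991
crank 277 [ 560.9692872  -310.38732981  114.81590227] [ 561.65537757 -312.63556493  112.50911029]
```

```bash
python3 - <<'E'
from h import *
q=down(np.radians(8.6))
bot.move_to([508,-137.5,170],q)
bot.servo_line([508,-137.5,75],q,speed=120)
bot.move_gripper(30,30); s=bot.read_state(); print(s['grip_width'],s['ft_force'])
bot.servo_line([508,-137.5,140],q,speed=80)
s=bot.read_state(); print(s['clock'],s['grip_width'],s['ft_force'],s['ee_pos'])
c=snap('wrist','w2.png')
cv2.imwrite('pics/w2.png',cv2.resize(c['image'],(480,300)))
E
```

```text
42.527901802887676 [-1.20422425  0.33165974  5.91974302]
4.8167 42.395254681097725 [-0.74547118 -0.09560489 -1.2404805 ] [ 507.75038823 -137.41893103  139.47027723]
```

View pics/w2.png

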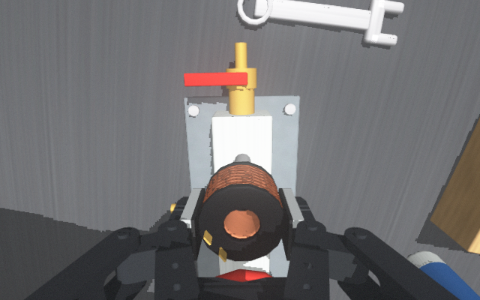

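The coil is in the jaws and clear of the tube. Now I'll carry it to the tray.

```bash
python3 - <<'E'
from h import *
q=down(np.radians(5))
bot.servo_line([508,-137.5,190],speed=150)
bot.move_to([485,155,150],q)
bot.servo_line([485,155,45],q,speed=120)
hit=bot.servo_line([485,155,24],q,speed=25,until_force=5)
s=bot.read_state(); print(hit,s['ee_pos'],s['ft_force'])
bot.move_gripper(65)
bot.servo_line([485,155,150],q,speed=150)
s=bot.read_state(); print(s['clock'],s['grip_width'])
bot.move_gripper(85); c=snap('wrist','w3.png'); P=cloud(c)
cv2.imwrite('pics/w3.png',cv2.resize(c['image'],(480,300)))
print(at_z(c,[(c['cx'],c['cy'])],0))
E
```

```text
True [484.85507572 154.99200381  28.3201711 ] [-1.41466208 -0.39289817  6.83379149]
9.475 64.95389040718094
[[484.71736508 146.29184434   0.        ]]
```

View pics/w3.png

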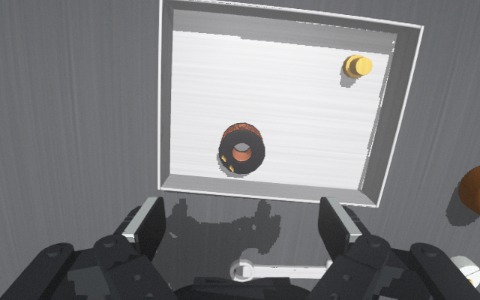

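The wrist view shows the coil upright and free at (242,150), inside the tray and clear of the fitting. Next I'll take a closer look at the wheel and crank.

```bash
python3 - <<'E'
from h import *
P=np.load('side.npy'); print('spray',P[245:255,408:418].reshape(-1,3).mean(0))
q=down(np.radians(5))
bot.move_to([540,-345,210],q)
c=snap('wrist','w4.png'); P=cloud(c); np.save('w4.npy',P)
print(bot.read_state()['clock'],c['T'].round(2))
sel=P[(np.hypot(P[...,0]-563,P[...,1]+314)<25)&(P[...,2]>113)]; print('crank top',len(sel),sel.mean(0),(sel.min(0)+sel.max(0))/2)
E
```

```text
spray [ 735.81821741 -271.75237584  135.27111359]
11.7583 [[ 1.0000e+00  8.0000e-02  2.0000e-02  5.3330e+02]
 [ 9.0000e-02 -9.5000e-01 -2.9000e-01 -2.6971e+02]
 [-0.0000e+00  2.9000e-01 -9.6000e-01  3.3391e+02]
 [ 0.0000e+00  0.0000e+00  0.0000e+00  1.0000e+00]]
crank top 7188 [ 566.72415571 -325.57354031  254.00719318] [ 564.78532184 -319.23036168  197.20630252]
```

View pics/w4.png

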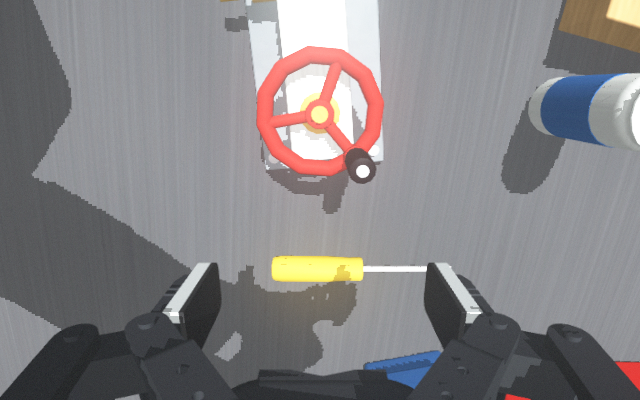

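This view shows the rim spanning columns 257–383 and rows 46–175, the hub at (320,114), and the crank's pin top at (362,171).

```bash
python3 - <<'E'
from h import *
c=snap('wrist'); h=at_z(c,[(320,114)],71)[0]; e=at_z(c,[(257,110),(383,110),(320,46),(320,175)],66); k=at_z(c,[(362,171)],117)[0]
print('hub',h,'rim',e.round(1).tolist(),'ctr',e.mean(0)); print('crank',k, np.hypot(*(k-h)[:2]))
P=np.load('w4.npy'); print(P[114,320],P[171,362],P[110,380],P[48,320])
E
```

```text
hub [ 532.6891172  -283.57877271   71.        ] rim [[486.2, -284.9, 66.0], [578.6, -276.7, 66.0], [528.6, -237.0, 66.0], [536.7, -329.7, 66.0]] ctr [ 532.51386103 -282.09240715   66.        ]
crank [ 561.91112619 -313.39502159  117.        ] 41.74846711722642
[ 532.69254104 -283.42405478   74.35359265] [ 561.7854702  -313.2390394   117.89444286] [ 575.80185849 -276.87895226   69.76641825] [ 528.73387664 -238.56400114   68.06253449]
```

```bash
cat >> h.py <<'E'
C=np.array([532.3,-283.7]); RAD=42.
def stepto(a,Q,speed=60,guard=None,rad=RAD,z=97):
    hit=bot.servo_line([C[0]+rad*np.cos(a),C[1]+rad*np.sin(a),z],Q,speed=speed,until_force=guard)
    s=bot.read_state(); t=np.array([-np.sin(a),np.cos(a)]); n=np.array([np.cos(a),np.sin(a)]); F=s['ft_force'][:2]; d=s['ee_pos'][:2]-C
    print(f"{np.degrees(a):.0f} {s['clock']:.2f} hit={hit} Ft={F@t:.1f} Fr={F@n:.1f} Fz={s['ft_force'][2]:.1f} r={np.hypot(*d):.1f} ang={np.degrees(np.arctan2(d[1],d[0])):.1f} w={s['grip_width']:.1f}")
    return hit,F@t,F@n,s
E
python3 - <<'E'
from h import *
Q=down(np.radians(5)); bot.move_gripper(60)
bot.move_to([562,-313.4,150],Q); bot.servo_line([562,-313.4,97],Q,speed=100)
print(bot.read_state()['ft_force'])
bot.move_gripper(5,40); s=bot.read_state(); print(s['grip_width'],s['ft_force'],s['ee_pos'],s['clock'])
for i in range(1,5):
    r=stepto(np.radians(-45-10*i),Q,guard=20)
    if r[0]: break
E
```

```text
[ 0.26420642  0.05257549 -0.47858153]
17.10078253894099 [ 1.20972438 -0.95275069  3.29040498] [ 562.3336976  -313.65281288   97.65985367] 13.7167
-55 13.99 hit=False Ft=-3.2 Fr=0.9 Fz=6.0 r=42.3 ang=-55.6 w=17.0
-65 14.27 hit=False Ft=-2.8 Fr=-0.5 Fz=6.7 r=42.2 ang=-65.7 w=17.0
-75 14.54 hit=False Ft=-2.7 Fr=-1.6 Fz=7.9 r=42.2 ang=-75.7 w=16.9
-85 14.82 hit=False Ft=-2.6 Fr=-1.9 Fz=8.7 r=42.1 ang=-85.7 w=17.1
```

Turning is smooth, at 0.28 s per 10°. I'll carry on to the stop.

```bash
python3 - <<'E'
from h import *
Q=down(np.radians(5))
for i in range(5,37):
    hit,ft,fr,s=stepto(np.radians(-45-10*i),Q,guard=15,z=97.5)
    if hit or abs(ft)>15: break
c=snap('side'); cv2.imwrite('pics/s5.png',cv2.resize(c['image'][150:400,180:460],None,fx=2,fy=2))
E
```

```text
-95 15.09 hit=False Ft=-2.1 Fr=-2.7 Fz=4.9 r=41.9 ang=-95.9 w=17.0
-105 15.37 hit=False Ft=-2.8 Fr=-3.2 Fz=5.9 r=41.9 ang=-105.9 w=17.3
-115 15.64 hit=False Ft=-2.3 Fr=-4.5 Fz=5.9 r=41.8 ang=-115.8 w=16.8
-125 15.92 hit=False Ft=-2.1 Fr=-6.0 Fz=6.3 r=41.7 ang=-125.8 w=16.9
-135 16.19 hit=False Ft=-2.1 Fr=-5.6 Fz=5.3 r=41.6 ang=-135.7 w=17.2
-145 16.47 hit=False Ft=-2.9 Fr=-7.0 Fz=4.3 r=41.6 ang=-145.7 w=17.1
-155 16.74 hit=False Ft=-2.0 Fr=-7.1 Fz=3.4 r=41.5 ang=-155.6 w=17.3
-165 17.02 hit=False Ft=-2.6 Fr=-7.8 Fz=2.1 r=41.5 ang=-165.6 w=17.1
-175 17.29 hit=False Ft=-2.6 Fr=-7.4 Fz=1.4 r=41.5 ang=-175.4 w=17.1
-185 17.57 hit=False Ft=-1.8 Fr=-7.8 Fz=1.0 r=41.5 ang=174.7 w=16.8
-195 17.84 hit=False Ft=-1.7 Fr=-7.1 Fz=0.2 r=41.5 ang=164.8 w=17.1
-205 18.12 hit=False Ft=-1.4 Fr=-6.3 Fz=1.1 r=41.6 ang=154.9 w=16.7
-215 18.39 hit=False Ft=-1.4 Fr=-4.9 Fz=1.6 r=41.6 ang=145.0 w=17.3
-225 18.67 hit=False Ft=-2.0 Fr=-5.2 Fz=1.2 r=41.7 ang=134.7 w=16.8
-235 18.94 hit=False Ft=-3.1 Fr=-5.3 Fz=2.0 r=41.8 ang=124.6 w=17.1
-245 19.22 hit=False Ft=-2.7 Fr=-3.5 Fz=3.5 r=41.9 ang=114.7 w=16.9
-255 19.49 hit=False Ft=-2.5 Fr=-3.3 Fz=5.1 r=41.9 ang=104.9 w=16.8
-265 19.77 hit=False Ft=-2.0 Fr=-1.9 Fz=5.4 r=42.0 ang=95.0 w=17.0
-275 20.04 hit=False Ft=-2.4 Fr=-0.3 Fz=5.9 r=42.1 ang=85.0 w=17.0
-285 20.32 hit=False Ft=-2.8 Fr=0.5 Fz=5.7 r=42.2 ang=75.1 w=17.0
-295 20.59 hit=False Ft=-2.6 Fr=3.0 Fz=5.1 r=42.3 ang=65.0 w=16.9
-305 20.87 hit=False Ft=-2.5 Fr=3.2 Fz=5.5 r=42.4 ang=55.1 w=16.7
-315 21.14 hit=False Ft=-2.0 Fr=4.4 Fz=5.8 r=42.4 ang=45.1 w=16.9
-325 21.42 hit=False Ft=-2.9 Fr=5.0 Fz=5.1 r=42.5 ang=35.1 w=16.6
-335 21.69 hit=False Ft=-2.2 Fr=6.9 Fz=5.0 r=42.5 ang=25.1 w=17.1
-345 21.97 hit=False Ft=-2.5 Fr=7.6 Fz=2.5 r=42.5 ang=15.0 w=17.1
-355 22.18 hit=True Ft=7.7 Fr=-0.6 Fz=6.6 r=42.6 ang=8.3 w=16.8
```

The tangential force flipped from about −2.5 to +7.7 N near +8°, so this looks like the stop. I'll press gently to confirm and hold there.

```bash
python3 - <<'E'
from h import *
Q=down(np.radians(5))
stepto(np.radians(7),Q,speed=20,guard=15,z=97.5); bot.dwell(.3)
for a in (7,5.5): r=stepto(np.radians(a),Q,speed=20,guard=12,z=97.5); bot.dwell(.4); s=bot.read_state(); print(s['ft_force'],np.degrees(np.arctan2(*(s['ee_pos'][:2]-C)[::-1])))
E
```

```text
7 22.48 hit=False Ft=6.4 Fr=6.5 Fz=4.5 r=42.5 ang=8.4 w=17.2
7 23.02 hit=False Ft=4.7 Fr=7.2 Fz=5.4 r=42.5 ang=8.4 w=17.0
[5.33125679 7.1334877  4.80968944] 8.407178262759958
6 23.68 hit=False Ft=11.6 Fr=5.6 Fz=7.9 r=42.5 ang=8.2 w=17.0
[ 3.69017794 12.59876997  8.21018628] 8.159988253872365
```

View pics/s5.png

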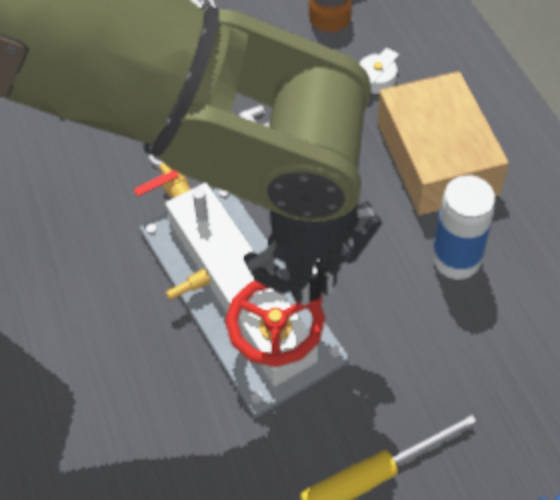

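The wheel is stalled at 8.3° with the force rising, and it held there for over 0.2 s, so the valve is closed. Now I'll back off 720°.

```bash
sed -i 's/C=np.array(\[532.3/C=np.array([533.0/' h.py; python3 - <<'E' | awk 'NR%6==1||/True/||NR>68'
from h import *
Q=down(np.radians(5))
d=bot.read_state()['ee_pos'][:2]-C; a0=np.degrees(np.arctan2(d[1],d[0])); print('stop',a0)
for i in range(1,73):
    hit,ft,fr,s=stepto(np.radians(a0+10*i),Q,guard=30 if i>2 else None,z=97.5)
    if hit: break
bot.dwell(.5); s=bot.read_state(); d=s['ee_pos'][:2]-C; print('end',np.degrees(np.arctan2(d[1],d[0]))-a0,s['ft_force'],s['ee_pos'],s['qvel'].round(3),s['grip_width'],s['clock'])
c=snap('side'); cv2.imwrite('pics/s6.png',cv2.resize(c['image'][100:400,150:460],None,fx=1.9,fy=1.9))
E
```

```text
stop 8.296187845849406
68 25.75 hit=False Ft=2.1 Fr=-4.7 Fz=7.6 r=41.6 ang=69.7 w=16.9
128 27.40 hit=False Ft=2.7 Fr=-8.8 Fz=2.4 r=41.7 ang=129.1 w=16.7
188 29.05 hit=False Ft=2.5 Fr=-1.2 Fz=4.4 r=42.1 ang=-171.7 w=16.9
248 30.70 hit=False Ft=2.1 Fr=5.1 Fz=6.2 r=42.4 ang=-111.9 w=17.2
308 32.35 hit=False Ft=1.3 Fr=7.7 Fz=2.0 r=42.3 ang=-51.4 w=16.5
368 34.00 hit=False Ft=2.5 Fr=1.7 Fz=6.5 r=41.9 ang=9.3 w=16.5
428 35.65 hit=False Ft=1.9 Fr=-3.8 Fz=7.7 r=41.6 ang=69.7 w=16.7
488 37.30 hit=False Ft=3.0 Fr=-8.5 Fz=3.2 r=41.7 ang=129.2 w=16.8
548 38.95 hit=False Ft=1.9 Fr=-2.5 Fz=5.2 r=42.1 ang=-171.8 w=16.7
608 40.60 hit=False Ft=2.0 Fr=5.4 Fz=5.0 r=42.4 ang=-112.0 w=16.8
668 42.25 hit=False Ft=2.8 Fr=8.9 Fz=2.5 r=42.3 ang=-51.5 w=17.1
688 42.80 hit=False Ft=1.5 Fr=7.5 Fz=3.4 r=42.2 ang=-31.0 w=17.3
698 43.08 hit=False Ft=2.7 Fr=7.2 Fz=4.3 r=42.1 ang=-20.9 w=17.2
708 43.35 hit=False Ft=2.6 Fr=5.5 Fz=5.5 r=42.0 ang=-10.7 w=17.2
718 43.62 hit=False Ft=2.3 Fr=4.1 Fz=5.7 r=42.0 ang=-0.6 w=16.9
728 43.90 hit=False Ft=2.9 Fr=2.1 Fz=6.9 r=41.9 ang=9.5 w=17.0
end 0.9965161797723869 [1.56195303 3.00239205 8.4536216 ] [ 574.34634876 -276.9346818    97.53762763] [ 0.    -0.001  0.001 -0.002  0.002 -0.001] 17.137088659686135 44.4
```

View pics/s6.png

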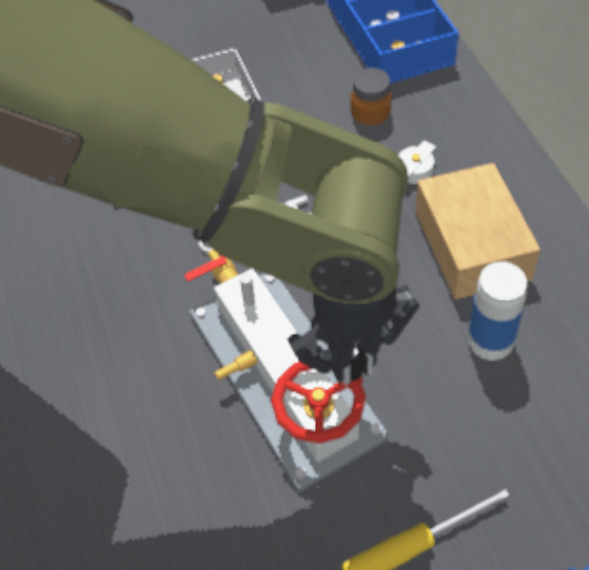

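The last picture shows the gripper still on the crank at the same place on the circle as at the stop, about 1° past it. The arm is still and nothing else looks disturbed. I'll hand the job in.

```bash
python3 -c "
from rig import bot
bot.finish_job()"
```

```text
the job is handed in; nothing more can be done
```

The job is handed in, at about 44 s of the 72 s allowed. No verdict was reported, so the checks below are my own.

- **Coil:** I lifted it off the tube and set it down in the tray. The wrist picture taken afterwards showed it upright, released, and clear of the walls and the fitting.
- **Valve closed:** I took the crank and turned it clockwise about 306°. It then stalled at 8.3°, the tangential force changed sign and rose to about 12 N, and I held it there for more than 0.2 s.
- **Backed off two turns:** I carried the crank 720° anticlockwise. By the arm's position it ended about 1° past two turns (15° is allowed), with the arm at rest.
- **Grip:** The fingers are still on the handle, opening 17 mm with a 40 N grip setting. The grasp height is 97.5 mm, against the handle's middle at 97 mm.

Two points were less certain:

- **Camera disagreement:** the side and wrist cameras differed by up to about 5 mm in y on the tube and the valve axis. I used a value in between for the coil and the wrist value for the wheel.
- **Wheel axis:** the assumed axis was about 1 mm off, which gave radial forces up to about 9 N while turning, with no sign of slipping.

The bystanders in the last side view looked undisturbed. The arm hid much of the tray and the wrench, so I did not recheck the coil there at the end.

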